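Open the sliding-lid instrument box

ROBOT

A 6-joint arm with a two-finger parallel gripper is mounted at the origin on a cart in front of the work surface, level with it; the furniture and walls round the work are solid. World frame = base frame: x ahead of the robot, y to its left, z up, the work surface at z = 0. Lengths are in m, angles in rad, forces in N, time in s.
With the tool pointing down it reaches from about 0.225 to 0.875 m from the base axis. Payload 3.4 kg.
Tool frame: the origin (TCP) lies between the finger pads; the fingertips stand 11 mm ahead of it and the grasp point (between the pads) lies 8 mm behind it; z points along the fingers, y is the line along which they close (so a half turn about z gives the same grasp; the last joint's range is limited). The gripper opens to 85 mm and grips with 20 to 120 N. Pads are 22 mm wide; open, the fingers measure 114 mm over their backs; the gripper's body (76 mm by 85 mm) begins 54 mm behind the grasp point. The pads swing forward as they close: fully open they stand 13 mm farther back than shut.
Start: joints at [1.11, 0.276, 1.505, -0, 1.361, -0.121], TCP at [0.192, 0.542, 0.242] pointing down, gripper open.
Joint ranges: [-2.89, 2.89], [-0.75, 2.08], [0.22, 2.7], [-1.18, 4.32], [0.11, 2.71], [-2.7, 2.7]. Speed limits (rad/s): [2.57, 2.57, 3.14, 3.14, 3.14, 3.14].

INTERFACE

Orientations are given as a unit quaternion [w, x, y, z].
In Python, from rig import manip, imaging gives the robot as it stands. The module is installed in compiled form; this text tells all that it offers.
- The arm moves only by the tool jog_arm, never from a script. Its argument "deltas" is one flat list of numbers, 7 for each row, row after row: the turn, a rotation vector about the world's x, y, z in degrees, then the shift along the world's x, y, z in mm, then the opening, from 0 (shut) to 1 (fully open). In form: [ax, ay, az, tx, ty, tz, gripper, ax, ay, az, tx, ty, tz, gripper, ...]. A call has 1 to 20 rows; each row is the pose to reach, as a shift and turn from the pose commanded when the call began; what a row does not reach only later rows make up. A row lasts 1/10 s, in which the tool goes at most 50 mm and 8.59 degrees, less where a joint would pass 70% of its speed; a pose out of reach is approached as far as the arm can. A call with a gripper value outside its range is refused whole. The fingers move at their own pace and stop on an object; "grip_force" is the grip in N (left out, the last holds). Time passes only in rows, so rows that repeat a pose let the fingers close. It gives the time, the measured TCP pose, the force, the opening and the grip force at its end, in the units of the state.
- manip.get_state(): the state, without advancing time (a new reading comes with each control period).
- imaging.get_image(name): name is "scene" or "top" or "wrist"; returns the picture (400x640x3 uint8, blue, green, red); there is no depth.
- imaging.calibration(name): a dict with "mtx" (3x3 intrinsics, pixels), "cam_to_world" (4x4, takes a point from camera to world coordinates). Camera axes: x right, y down, z forward; pixel columns grow to the right and rows downward; lengths in m; the calibration is good to about 2 mm. The wrist camera is an equidistant fisheye: a pixel r from the principal point sees the ray r / f radians off the axis. A picture is of the moment at which its call begins: read the wrist's pose just before it. calibration takes no time and is no camera call; for the wrist camera it gives the pose at the moment of the call.
- manip.sign_off(): hands the job in; it is judged then, once.
The state is a dict: "clock": time; "qpos": joint angles; "qd": joint speeds; "effort": joint torques, N m; "position": TCP position; "ee_rot": TCP orientation; "contact_force": force on the tool from outside, world axes, zero at the start; "moment": the same for the moment, N m; "width": finger opening in m; "gripper_force": force on a finger pad.
Only numpy, scipy, OpenCV 4.12 (cv2) and the standard library are available. Lean on these libraries where they do the work, as an engineer would, in place of code of your own. Each camera call takes 0.05 s, during which the arm holds its last target. There are 200 camera calls.

TASK

Open the steel instrument box: lift the handle end of its sliding lid over the stop lip at the front, draw the lid out along its grooves until it is clear, and lay it flat, handle up, on the floor of the empty square steel tray. Set the lid down rather than dropping it; leave the forceps and syringe in the box and everything else standing where it is.

Things in the scene. Friction and masses are not known exactly. Their poses are not given: they have to be found in the camera images.
- instrument_box: Steel instrument box, 178 x 95 x 56 mm, fixed to the table. Origin: centre of its underside; x runs along its length to the rear, z up; the front end, where the lid comes out, is -x. The closed lid lies on two ledges 44 mm above the table, between side walls 89 mm apart that rise to 53.5 mm along the whole length.
- box_groove (a point): Centre line of the box, 14 mm behind its middle, 53.5 mm up: level with the underside of the front ends of the two rails. From here to the rear wall the side walls are folded inward (top 56.5 mm, 74 mm between the rails), leaving grooves 9.5 mm high for the 4 mm lid. The rails hold the rear down; the front edge can be tilted up by about 13 mm, the handle by about 10 mm, no more. Axes as the box's.
- box_lip (a point): Top of the middle of the stop lip across the box's front, 51 mm above the table: 7 mm above the ledges, 3 mm above the closed lid's top. The lid's front edge must be raised above it (handle up by 6 to 9 mm) before the lid can slide out along the box's -x. Then it rests on the lip and slides; after about 70 mm of travel its rear edge is out from under the rails. Axes as the box's.
- lid_center (a point): Middle of the lid plate, half-way through its thickness. The loose steel lid is 160 mm (x) x 84 mm (y) x 4 mm, about 0.11 kg; z is up, handle side, and -x its front end. Closed, its axes are parallel to the box's.
- lid_handle (a point): Middle of the black grip bar standing on the lid, 50 mm from the lid's middle towards the front: 10 mm thick along the lid's x, 50 mm long along y, 24 mm high; this point is 14 mm above the lid's mid-plane and 12 mm above its top face. Axes as the lid's. The lid's weight lies behind the handle, so its rear sags when it is carried in a weak grip.
- lid_rear (a point): Middle of the lid's rear edge, 80 mm from the lid's middle. Axes as the lid's.
- tray: Empty shallow square steel tray, 220 (x) x 214 (y) mm, rim 18 mm high, loose, 0.38 kg. Origin: centre of its underside, z up. Its flat floor, 2 mm up, is 192 x 186 mm with a pale grey paper liner in the middle, so the lid lies in it with room to spare when its sides are about parallel to the tray's. It stands left or right of the box.
- box_forceps: Steel thumb forceps, 132 x 14 x 8 mm, loose in the box on its floor. Origin: centre of the underside.
- box_syringe: Plastic syringe, 150 x 27 x 17 mm, loose in the box on its floor. Origin: centre of the underside.
- gallipot: Two nested steel gallipots, 97 mm across, 66 mm high, loose, front left. Origin: centre of the underside.
- vial_big: Glass injection vial, 33 mm across, 56 mm high, loose, to the left. Origin: centre of the underside.

How it is judged:
On the way:
1. the lid's front end is over the lip and the lid is drawn out at least 20 mm, its rear end still in the grooves (x of lid_rear in the frame of instrument_box between 0 and 0.058 m and z of lid_rear in the frame of instrument_box below 0.0535 m and z of lid_handle in the frame of box_lip above 0.011 m), for 0.05 s.
At the end, for the whole second after the job is handed in: The lid lies at rest, released, flat (within 0.06 rad) and handle up on the tray's floor (its middle within 60 mm of the tray's centre along each of the tray's axes and less than 12 mm above the tray's underside); the forceps and syringe are still in the box (x of lid_center in the frame of tray between -0.06 and 0.06 m and y of lid_center in the frame of tray between -0.06 and 0.06 m and z of lid_center in the frame of tray below 0.012 m and angle between lid_center's own z axis and vertical below 0.06 rad and linear speed of each of tray, lid below 0.02 m/s and z of each of box_forceps, box_syringe in the frame of instrument_box below 0.035 m and horizontal distance between each of box_forceps, box_syringe and instrument_box below 0.06 m); the robot touches nothing.
It fails at once if the lid is dropped: it moves faster than 0.6 m/s while the fingers do not hold it (linear speed of lid above 0.6 m/s and contact force between lid and the fingers below 0.05 N).
It fails at once if the tray is pushed more than 50 mm (distance of tray from where it was at the start of the episode above 0.05 m).
It fails at once if a bystander is moved more than 30 mm (distance of any of gallipot, vial_big from where it was at the start of the episode above 0.03 m).
It also fails if it takes over 48 s, if anything falls off the work surface, if the arm or the gripper's body presses on something with over 40 N, if the wrist force passes 120 N, or if a joint passes its speed limit or range.

## Working session

There is one attempt and no reset: what is moved stays moved. The work goes in short steps, Python scripts to look and compute and a tool call to move; the robot and the scene stay as the last step left them, time stands still between calls to the robot, and variables do not carry over. Pictures are saved under pics/ and viewed, at most 13 in all, crops included, and the job is handed in when it is done.

Besides the shell and the picture viewer there is one more tool, called after ">>>" as name(argument=value, ...) on one line, values as JSON. jog_arm: Moves the arm, as the interface text tells. Its arguments: {"type":"object","properties":{"deltas":{"type":"array"},"grip_force":{"type":"number"}},"required":["deltas"]}

```bash
mkdir -p pics
cat > h.py <<'E'
import numpy as np, cv2
from rig import manip, imaging
def ray(c,u,v,fish=False):
    K=np.array(c["mtx"]);T=np.array(c["cam_to_world"])
    x=(u-K[0,2])/K[0,0];y=(v-K[1,2])/K[1,1]
    if fish:
        r=np.hypot(x,y);d=np.array([x/r*np.sin(r),y/r*np.sin(r),np.cos(r)]) if r>0 else np.array([0,0,1.])
    else: d=np.array([x,y,1.])
    d=T[:3,:3]@d;return T[:3,3],d/np.linalg.norm(d)
def onz(c,u,v,z,fish=False):
    o,d=ray(c,u,v,fish);return o+d*(z-o[2])/d[2]
def tri(*rs):
    A=sum(np.eye(3)-np.outer(d,d) for o,d in rs);b=sum((np.eye(3)-np.outer(d,d))@o for o,d in rs)
    p=np.linalg.solve(A,b);return p,[np.linalg.norm(np.cross(p-o,d)) for o,d in rs]
E
python3 - <<'E'
from h import *
print(manip.get_state())
for n in("top","scene"):
    cv2.imwrite(f"pics/{n}0.png",imaging.get_image(n))
    print(n,imaging.calibration(n))
E
```

```text
{'clock': 0.0, 'qpos': array([ 1.10998154e+00,  2.76584611e-01,  1.50614583e+00,  6.92300097e-06,
        1.36072793e+00, -1.21009493e-01]), 'qd': array([ 2.11532647e-05,  4.47762441e-04, -3.41833918e-04,  1.14366464e-03,
       -1.03598862e-03, -5.82294508e-06]), 'effort': array([-1.33831240e-03, -4.16797221e+01, -2.45798028e+01, -1.42326039e-04,
        1.14971772e-02, -7.57982860e-06]), 'position': array([0.19142205, 0.54164422, 0.24144058]), 'ee_rot': array([-2.70810641e-04,  1.69087039e-01,  9.85600681e-01, -8.92691118e-04]), 'contact_force': array([ 0.16776026, -0.05224493, -0.51176199]), 'moment': array([-0.02484881, -0.02469604, -0.02428078]), 'gripper_force': 0.0, 'width': 0.08533911757611513}
top {'mtx': array([[370.69029893,   0.        , 312.87883264],
       [  0.        , 370.69029893, 197.27567688],
       [  0.        ,   0.        ,   1.        ]]), 'cam_to_world': array([[ 0.05827723, -0.97724394,  0.203956  ,  0.27624297],
       [-0.99829654, -0.05761882,  0.00917019,  0.20339831],
       [ 0.00279019, -0.20414299, -0.97893711,  1.2383119 ],
       [ 0.        ,  0.        ,  0.        ,  1.        ]])}
scene {'mtx': array([[389.72476009,   0.        , 319.54668056],
       [  0.        , 389.72476009, 201.64117723],
       [  0.        ,   0.        ,   1.        ]]), 'cam_to_world': array([[-0.62404792, -0.38971815,  0.6772621 , -0.14832549],
       [-0.78120873,  0.29270947, -0.55139286,  0.75903096],
       [ 0.01664677, -0.87317864, -0.48711596,  0.59359761],
       [ 0.        ,  0.        ,  0.        ,  1.        ]])}
```

View pics/top0.png

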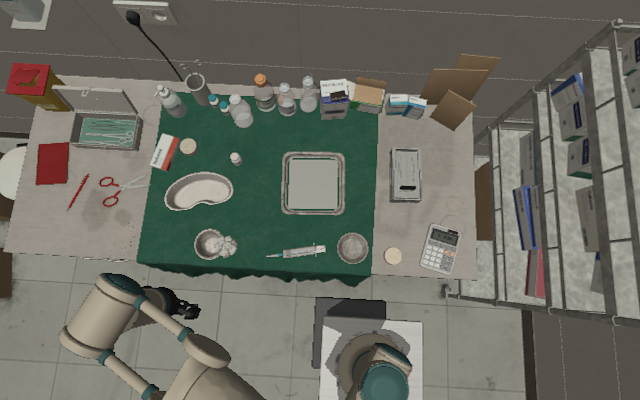

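View pics/scene0.png

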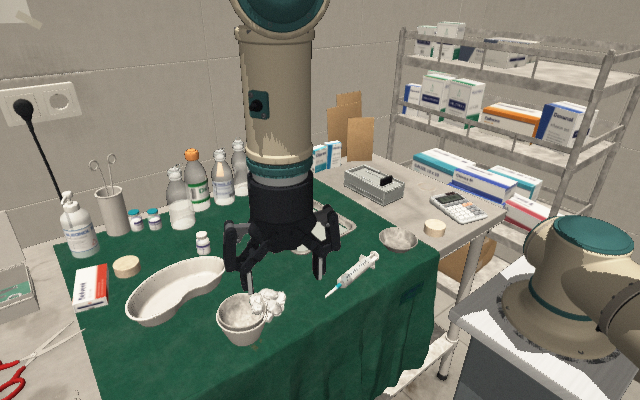

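The top view shows the box at about (406,175) with its black handle at (408,188), and the tray at about (313,183). In the scene view the handle is at about (386,181).

Run:
```python
from h import *
t=cv2.imread("pics/top0.png");s=cv2.imread("pics/scene0.png")
ct=imaging.calibration("top");cs=imaging.calibration("scene")
def blob(im,x0,x1,y0,y1,f):
    m=f(im[y0:y1,x0:x1].astype(int)).astype(np.uint8);n,l,st,ce=cv2.connectedComponentsWithStats(m)
    i=1+st[1:,4].argmax();ys,xs=np.where(l==i);r=cv2.minAreaRect(np.c_[xs,ys].astype(np.float32))
    print(st[i],ce[i]+[x0,y0],cv2.boxPoints(r).round(1).tolist());return ce[i]+[x0,y0],np.c_[xs+x0,ys+y0].astype(np.float32)
dark=lambda a:a.max(2)<50
a,_=blob(t,392,422,165,200,dark);b,_=blob(s,372,400,170,192,dark)
print("handle",tri(ray(ct,*a),ray(cs,*b)), onz(ct,*a,.07))
# box outline/tray: non green bounding
g=lambda a:~((a[...,1]>a[...,2]+15))
c,p=blob(t,270,355,142,222,g)
r=cv2.minAreaRect(p);print(r)
for q in cv2.boxPoints(r): print(q,onz(ct,*q,.018))
print("tray c",onz(ct,*r[0],.018))
crop=np.hstack([cv2.resize(t[140:215,375:435],(480,600),interpolation=cv2.INTER_CUBIC)])
sc=cv2.resize(s[155:215,335:415],(320,240))
out=np.zeros((600,800,3),np.uint8);out[:,:480]=crop;out[:240,480:]=sc
cv2.imwrite("pics/crop1.png",out)
```

```text
[ 8 21 16  4 49] [407.67346939 187.18367347] [[8.0, 24.0], [8.0, 21.0], [23.0, 21.0], [23.0, 24.0]]
[ 8  6 12 10 77] [385.68831169 180.61038961] [[6.0, 10.399999618530273], [18.600000381469727, 5.0], [21.0, 10.699999809265137], [8.5, 16.100000381469727]]
handle (array([ 0.57303402, -0.09267238,  0.06140991]), [np.float64(0.00027429587362104766), np.float64(0.0002742958736210147)]) [ 0.57108097 -0.09034168  0.07      ]
[  11    9   65   65 3838] [313.16362689 182.7034914 ] [[11.0, 9.0], [75.0, 9.0], [75.0, 73.0], [11.0, 73.0]]
((313.0, 183.0), (64.0, 64.0), 90.0)
[281. 151.] [0.68690659 0.33418932 0.018     ]
[345. 151.] [0.69999512 0.11360224 0.018     ]
[345. 215.] [0.47658736 0.10452274 0.018     ]
[281. 215.] [0.46407412 0.31725259 0.018     ]
tray c [0.57986465 0.21730056 0.018     ]
```

View pics/crop1.png

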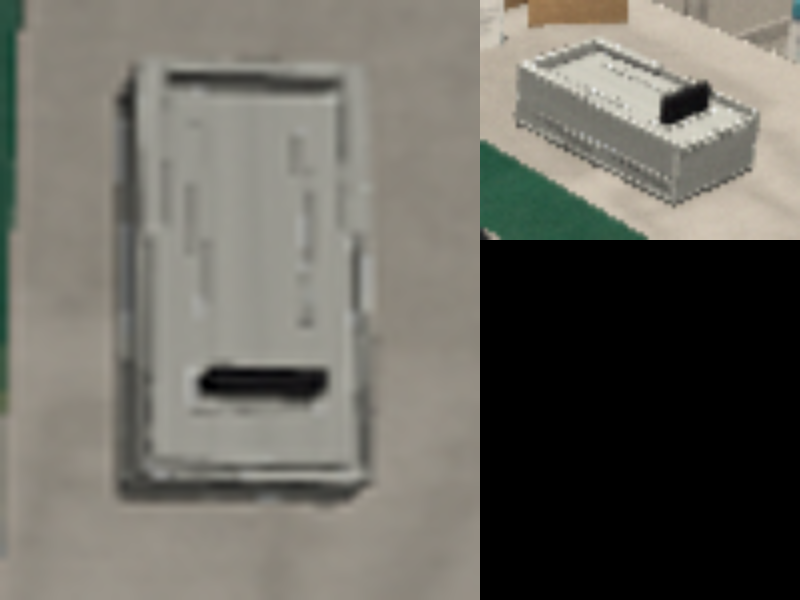

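The crop shows the box with its front towards the robot, the handle bar across at top-view pixel (407.7,187.2), yaw about +3°. The handle triangulates to z=0.061, which matches the expected 0.060. The tray is at yaw about 3° and clear of everything. Next I move over the handle for a wrist view.

>>> jog_arm(deltas=[0,0,-67,381,-634,-20,1,0,0,-67,381,-634,-20,1,0,0,-67,381,-634,-20,1,0,0,-67,381,-634,-20,1,0,0,-67,381,-634,-20,1,0,0,-67,381,-634,-20,1,0,0,-67,381,-634,-20,1,0,0,-67,381,-634,-20,1,0,0,-67,381,-634,-20,1,0,0,-67,381,-634,-20,1,0,0,-67,381,-634,-20,1,0,0,-67,381,-634,-20,1,0,0,-67,381,-634,-20,1,0,0,-67,381,-634,-20,1,0,0,-67,381,-634,-20,1,0,0,-67,381,-634,-20,1,0,0,-67,381,-634,-20,1,0,0,-67,381,-634,-20,1])

```text
clock: 1.9
position: [0.5718, -0.0909, 0.2219]
ee_rot: [-0.001, 0.685, 0.729, -0.0]
contact_force: [-0.6, -0.4, 0.7]
width: 0.0856
gripper_force: 0.0
```

Run:
```python
from h import *
s=manip.get_state();print(s['clock'],s['position'],s['ee_rot'],s['qpos'],s['contact_force'])
c=imaging.calibration("wrist");print(c)
np.savez("pics/w1.npz",mtx=c["mtx"],cam_to_world=c["cam_to_world"])
cv2.imwrite("pics/w1.png",imaging.get_image("wrist"))
```

```text
1.9 [ 0.57176006 -0.09089891  0.22194021] [-8.77434949e-04  6.84839418e-01  7.28693478e-01 -1.28747890e-04] [-2.78178527e-01  2.94513226e-01  1.52944899e+00  5.94297116e-04
  1.31930814e+00 -3.40355873e-01] [-0.62844508 -0.417721    0.71782982]
{'mtx': array([[309.70691629,   0.        , 322.8948301 ],
       [  0.        , 309.70691629, 208.3465424 ],
       [  0.        ,   0.        ,   1.        ]]), 'cam_to_world': array([[ 9.98011578e-01,  6.07622323e-02,  1.67583453e-02,
         5.68211000e-01],
       [ 6.30292535e-02, -9.60159654e-01, -2.72251266e-01,
        -2.11380494e-02],
       [-4.51907675e-04,  2.72766182e-01, -9.62080249e-01,
         3.53334590e-01],
       [ 0.00000000e+00,  0.00000000e+00,  0.00000000e+00,
         1.00000000e+00]])}
```

View pics/w1.png

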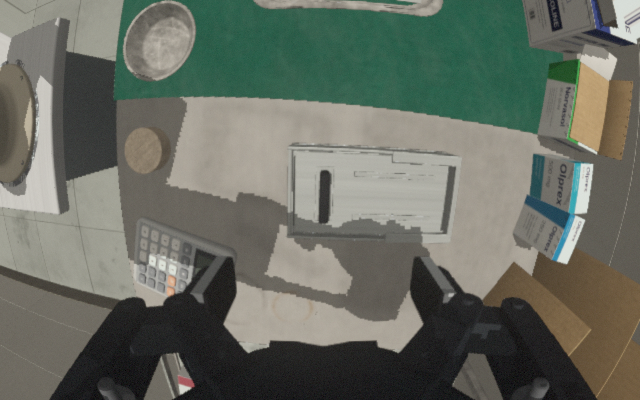

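The wrist view shows the handle at about (325,196) and the box spanning columns 289–460 and rows 145–240, almost parallel to the image. Now I refine the handle position and yaw.

```bash
cat > m.py <<'E'
from h import *
import sys
def handle(im,c,roi,z):
    x0,x1,y0,y1=roi
    m=(im[y0:y1,x0:x1].max(2)<60).astype(np.uint8);n,l,st,ce=cv2.connectedComponentsWithStats(m)
    i=1+st[1:,4].argmax();ys,xs=np.where(l==i)
    P=np.array([onz(c,x+x0,y+y0,z,True)[:2] for x,y in zip(xs,ys)])
    r=cv2.minAreaRect((P*1000).astype(np.float32));print("st",st[i],"rect mm",r)
    print("px",ce[i]+[x0,y0]);return ce[i]+[x0,y0],P
E
python3 - <<'E'
from m import *
im=cv2.imread("pics/w1.png");c=dict(np.load("pics/w1.npz"))
a,P=handle(im,c,(310,342,160,235),.072)
o,d=ray(c,*a,True)
ct=imaging.calibration("top");cs=imaging.calibration("scene")
R=[(o,d),ray(ct,407.67,187.18),ray(cs,385.69,180.6)]
print(tri(*R),tri(R[0],R[1]),tri(R[0],R[2]))
e=np.linalg.svd(P-P.mean(0))[2][0];print("bar dir yaw",np.degrees(np.arctan2(-e[0]*np.sign(e[1]),abs(e[1]))))
# box outer top edge corners, from eye, z=.0535
for q in[(291,146),(290,237),(460,157),(452,242)]: print(q,onz(c,*q,.055,True))
cr=cv2.resize(im[130:255,275:475],(800,500),interpolation=cv2.INTER_CUBIC);cv2.imwrite("pics/w1c.png",cr)
E
```

```text
st [ 10  11   9  52 390] rect mm ((573.4815063476562, -89.69131469726562), (7.546476364135742, 49.205352783203125), 3.467360019683838)
px [324.05384615 197.1       ]
(array([ 0.57332766, -0.0926562 ,  0.06124378]), [np.float64(0.0004550592674773812), np.float64(0.00012188567991191696), np.float64(0.0005191327743618641)]) (array([ 0.57373718, -0.09289374,  0.05951284]), [np.float64(7.106862797243393e-05), np.float64(7.106862797242126e-05)]) (array([ 0.57336924, -0.09275998,  0.06120657]), [np.float64(0.0004822248360063194), np.float64(0.0004822248360063891)])
bar dir yaw 1.722753341274083
(291, 146) [ 0.53882772 -0.04523114  0.055     ]
(290, 237) [ 0.5413627  -0.13848543  0.055     ]
(460, 157) [ 0.71094918 -0.0417478   0.055     ]
(452, 242) [ 0.71811776 -0.13510623  0.055     ]
```

View pics/w1c.png

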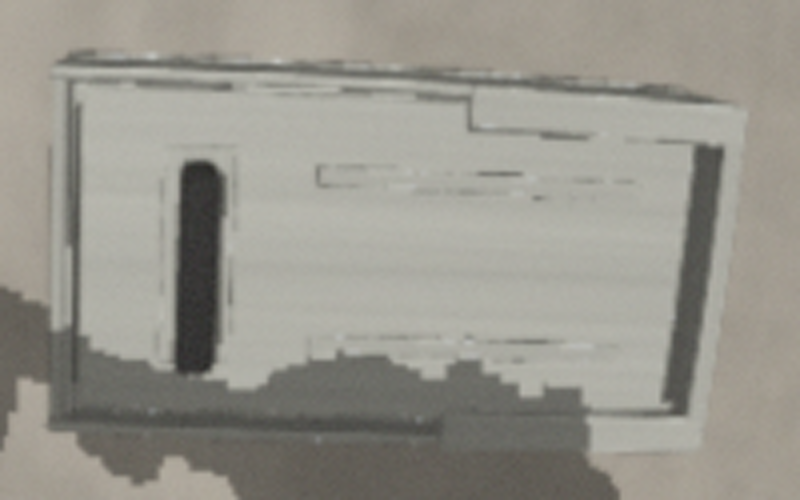

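The crop shows the box top corners at yaw about 1.5°, with the bar centred and parallel to it. All three views agree on the handle at (0.5735, -0.0927, 0.060). I descend with a narrow opening.

>>> jog_arm(deltas=[0,0,-2,1.5,-2,-40,0.35,0,0,-2,1.5,-2,-80,0.35,0,0,-2,1.5,-2,-115,0.35,0,0,-2,1.5,-2,-135,0.35,0,0,-2,1.5,-2,-145,0.35,0,0,-2,1.5,-2,-152,0.35,0,0,-2,1.5,-2,-158,0.35,0,0,-2,1.5,-2,-158,0.35,0,0,-2,1.5,-2,-158,0.35])

```text
clock: 2.85
position: [0.5747, -0.094, 0.0652]
ee_rot: [0.001, 0.698, 0.717, 0.0]
contact_force: [-0.3, 0.7, 0.8]
width: 0.0301
gripper_force: 0.0
```

Run:
```python
from h import *
cv2.imwrite("pics/w2.png",imaging.get_image("wrist"))
```

```text
(no output)
```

View pics/w2.png

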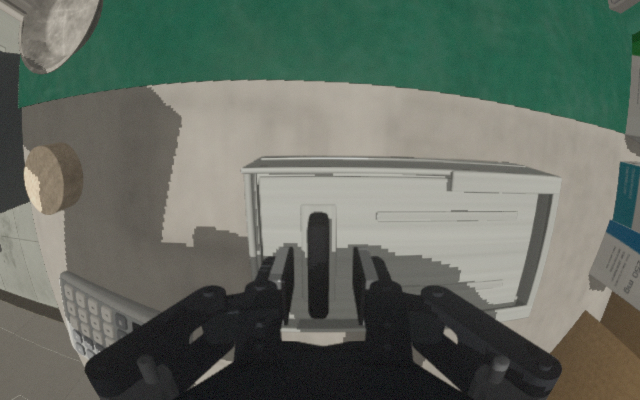

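The bar (columns 308–329) stands between the open pads (about 292 and 356), straight with them. I lower 4 mm and close.

>>> jog_arm(deltas=[0,0,0,-1,1,-2,0.35,0,0,0,-1,1,-4,0.35,0,0,0,-1,1,-4,0.35,0,0,0,-1,1,-4,0.1,0,0,0,-1,1,-4,0,0,0,0,-1,1,-4,0,0,0,0,-1,1,-4,0,0,0,0,-1,1,-4,0], grip_force=70)

```text
clock: 3.7
position: [0.5733, -0.0929, 0.0605]
ee_rot: [0.0, 0.698, 0.716, 0.0]
contact_force: [-0.0, -0.3, 1.4]
width: 0.0086
gripper_force: 69.7
```

>>> jog_arm(deltas=[0,0.8,0,0,0,2,0,0,1.6,0,0,0,4,0,0,2.4,0,0,0,6,0,0,3,0,0,0,7.5,0,0,3,0,0,0,7.5,0,0,3,0,0,0,7.5,0])

```text
clock: 4.3
position: [0.5731, -0.0928, 0.0676]
ee_rot: [-0.019, 0.697, 0.716, -0.018]
contact_force: [0.5, 0.3, -0.3]
width: 0.0087
gripper_force: 69.3
```

Run:
```python
from h import *
im=imaging.get_image("wrist");im2=imaging.get_image("scene")
out=np.zeros((600,640,3),np.uint8);out[:400]=im;out[400:600,:320]=cv2.resize(im2[150:225,330:450],(320,200));cv2.imwrite("pics/w3.png",out)
```

```text
(no output)
```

View pics/w3.png

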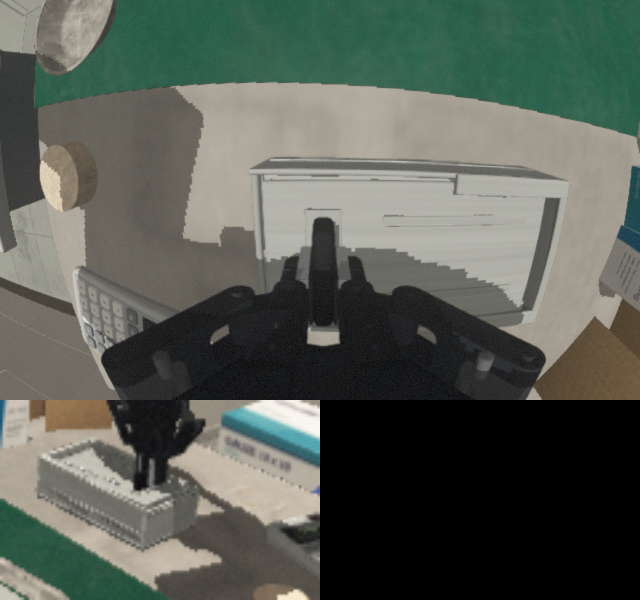

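The wrist view (with a scene crop below it) shows the lid's front tilted up, with the lip no longer hiding its front edge at column 265. The force is negligible, so I draw it along its own plane.

>>> jog_arm(deltas=[0,0,0,-3,0,0.2,0,0,0,0,-7,0,0.4,0,0,0,0,-11,-0.3,0.6,0,0,0,0,-16,-0.4,0.9,0,0,0,0,-21,-0.5,1.2,0,0,0,0,-26,-0.7,1.4,0,0,0,0,-31,-0.8,1.7,0,0,0,0,-35,-0.9,1.8,0,0,0,0,-38,-1,2,0,0,0,0,-38,-1,2,0,0,0,0,-38,-1,2,0])

```text
clock: 5.5
position: [0.5354, -0.0939, 0.0699]
ee_rot: [-0.019, 0.697, 0.716, -0.018]
contact_force: [-0.3, 0.6, -0.6]
width: 0.0086
gripper_force: 69.3
```

Run:
```python
from h import *
im=imaging.get_image("wrist");im2=imaging.get_image("scene")
out=np.zeros((600,640,3),np.uint8);out[:400]=im;out[400:600,:320]=cv2.resize(im2[150:225,330:450],(320,200));cv2.imwrite("pics/w4.png",out)
```

```text
(no output)
```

View pics/w4.png

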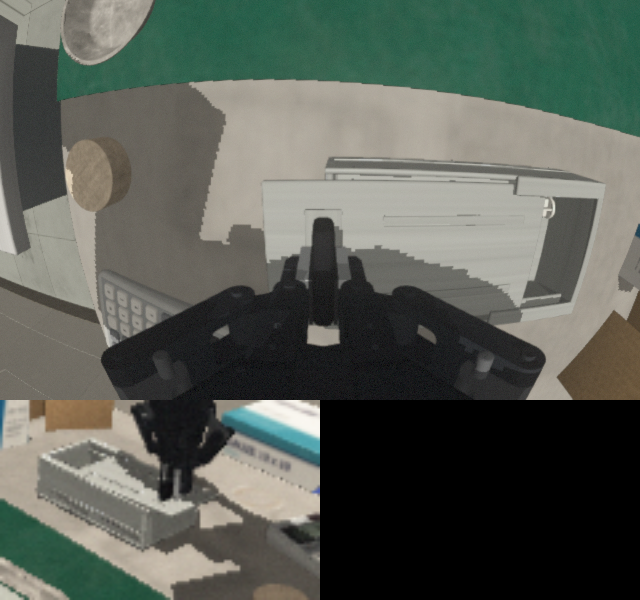

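The lid is drawn out about 38 mm over the lip, still straight in its grooves, with its rear edge at about column 545. I carry on until it is clear, lift it level, and go halfway to the tray.

>>> jog_arm(deltas=[0,0,0,-5,-0.1,0.3,0,0,0,0,-11,-0.3,0.6,0,0,0,0,-18,-0.5,0.9,0,0,0,0,-25,-0.7,1.3,0,0,0,0,-32,-0.8,1.6,0,0,0,0,-39,-1,2,0,0,0,0,-46,-1.2,2.5,0,0,0,0,-54,-1.4,4,0,0,-1,0,-58,-1.5,12,0,0,-2,0,-60,-1.5,27,0,0,-3,0,-60,-1.5,45,0,0,-3,0,-60,-1.5,65,0,0,-3,0,-60,10,85,0,0,-3,0,-60,35,95,0,0,-3,0,-50,65,95,0,0,-3,0,-40,95,95,0,0,-3,0,-30,115,95,0,0,-3,0,-25,120,95,0,0,-3,0,-25,120,95,0])

```text
clock: 7.5
position: [0.5112, 0.0265, 0.1661]
ee_rot: [0.001, 0.697, 0.717, 0.001]
contact_force: [-0.7, -0.3, -2.0]
width: 0.0092
gripper_force: 69.2
```

Run:
```python
from h import *
s=manip.get_state();print(s['position'],s['ee_rot'])
c=imaging.calibration("wrist");np.savez("pics/w5.npz",mtx=c["mtx"],cam_to_world=c["cam_to_world"])
cv2.imwrite("pics/w5.png",imaging.get_image("wrist"))
cv2.imwrite("pics/top5.png",imaging.get_image("top"))
print(c["cam_to_world"])
```

```text
[0.51119672 0.02653426 0.16614184] [0.00118226 0.69700398 0.71706575 0.0008714 ]
[[ 0.99956014  0.02723405  0.01174013  0.50941446]
 [ 0.02940954 -0.96126167 -0.27406402  0.09655016]
 [ 0.00382146  0.27428874 -0.96163979  0.29742201]
 [ 0.          0.          0.          1.        ]]
```

View pics/w5.png

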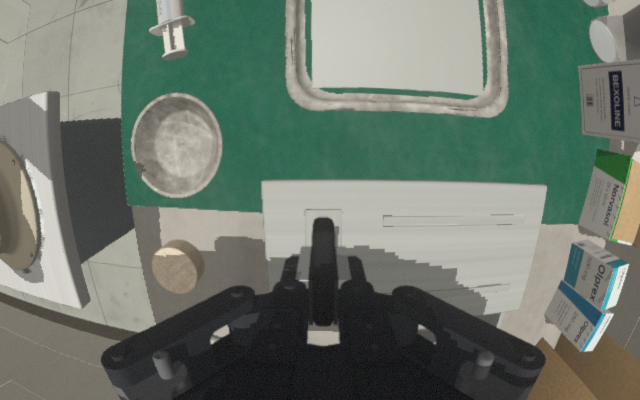

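The wrist view shows the lid held level. The tray lies ahead: rim outer left edge at about (287,95), outer right at about (507,95), and the near liner corners at about (312,86) and (483,95). Now I compute the tray centre.

Run:
```python
from h import *
w=cv2.imread("pics/w5.png");c=dict(np.load("pics/w5.npz"));t=cv2.imread("pics/top0.png");ct=imaging.calibration("top")
g=lambda a:(a[...,1].astype(int)>a[...,2].astype(int)+15)
for v in(30,60,85): # wrist rows: green<->nongreen transitions
    r=g(w[v:v+1])[0];tr=[i for i in range(255,530) if r[i]!=r[i-1]]
    print(v,tr,[onz(c,i-.5,v,.018 if k in(0,len(tr)-1) else .002,True)[:2].round(4).tolist() for k,i in enumerate(tr)])
# liner in top: bright region interior
gr=cv2.cvtColor(t,cv2.COLOR_BGR2GRAY);print(gr[183,278:350],gr[148:220,313])
m=(gr[140:225,270:355]>185).astype(np.uint8)
```

```text
30 [285, 305, 311, 481, 485, 506] [[0.4735, 0.1822], [0.4905, 0.187], [0.4962, 0.187], [0.6706, 0.2091], [0.6756, 0.2102], [0.6925, 0.2103]]
60 [286, 306, 312, 483, 487, 508] [[0.4755, 0.1532], [0.4925, 0.1564], [0.4981, 0.1565], [0.6725, 0.1757], [0.6775, 0.1766], [0.6942, 0.1775]]
85 [286, 483, 485, 508] [[0.4763, 0.1299], [0.673, 0.1487], [0.6754, 0.149], [0.6944, 0.151]]
[ 65  65  64 119 142 144 101  96  87  62  60 139 159 157 156 156 156 156
 156 156 156 156 155 156 156 156 156 156 156 156 156 156 156 156 156 156
 156 155 156 156 155 156 156 155 155 155 155 155 156 155 155 155 155 156
 155 155 156 157 159 116  56 136 145 104 137 149 118  81  66  66  69  68] [ 71  71  67  89 142 155 120 101 130 163  59  99 160 155 155 155 155 155
 155 155 155 155 155 155 156 155 155 156 155 156 155 155 156 156 156 156
 156 156 157 157 157 156 157 157 157 156 157 157 157 157 157 157 157 157
 157 157 157 157 159 161 153  57  81 113  84 132 118  60  65  65  64  62]
```

The tray centre is at about (0.582, 0.217) with yaw about 2.5°; the wrist and top views agree. The lid's TCP target is therefore (0.532, 0.2155).

>>> jog_arm(deltas=[0,0,0,4,20,0,0,0,0,0,8,50,0,0,0,0,0.3,12,85,0,0,0,0,0.6,16,120,0,0,0,0,1,20,150,0,0,0,0,1,21,173,0,0,0,0,1,21,185,0,0,0,0,1,21,189,-10,0,0,0,1,21,189,-35,0,0,0,1,21,189,-65,0,0,0,1,21,189,-92,0,0,0,1,21,189,-112,0,0,0,1,21,189,-125,0,0,0,1,21,189,-132,0,0,0,1,21,189,-136,0,0,0,1,21,189,-136,0,0,0,1,21,189,-136,0])

```text
clock: 9.3
position: [0.5319, 0.2152, 0.0296]
ee_rot: [0.001, 0.691, 0.723, 0.001]
contact_force: [0.1, 0.1, -0.3]
width: 0.0085
gripper_force: 69.3
```

Run:
```python
from h import *
im=imaging.get_image("wrist");im2=imaging.get_image("scene")
out=np.zeros((600,640,3),np.uint8);out[:400]=im;out[400:600,:320]=cv2.resize(im2[180:280,260:420],(320,200));cv2.imwrite("pics/w6.png",out)
```

```text
(no output)
```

View pics/w6.png

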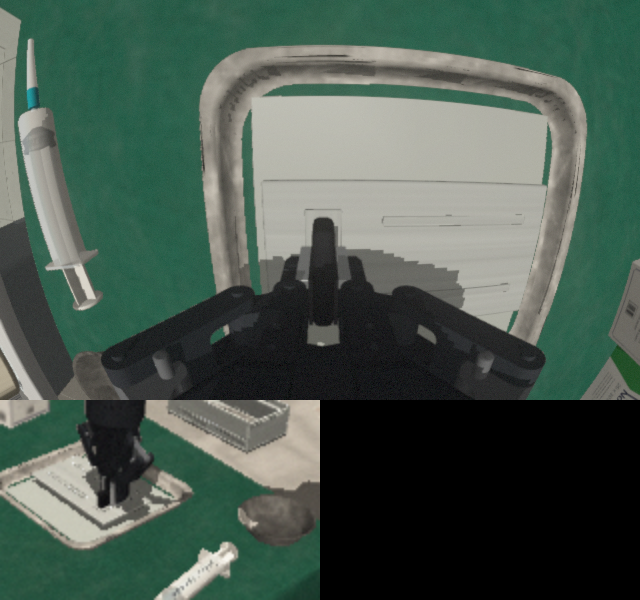

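The lid (columns 262–547) lies well within the tray floor, about 11 mm above it. I lower slowly.

>>> jog_arm(deltas=[0,0,0,0,0,-2,0,0,0,0,0,0,-4,0,0,0,0,0,0,-6,0,0,0,0,0,0,-8,0,0,0,0,0,0,-9.5,0,0,0,0,0,0,-10.5,0,0,0,0,0,0,-10.5,0,0,0,0,0,0,-10.5,0])

```text
clock: 10.2
position: [0.531, 0.2151, 0.0185]
ee_rot: [-0.0, 0.691, 0.723, -0.0]
contact_force: [-1.7, 0.1, 2.6]
width: 0.0086
gripper_force: 69.7
```

Floor contact shows as a +2.6 N reading. I release and retreat straight up.

>>> jog_arm(deltas=[0,0,0,0,0,0,0.15,0,0,0,0,0,0,0.3,0,0,0,0,0,0,0.35,0,0,0,0,0,0,0.35,0,0,0,0,0,5,0.35,0,0,0,0,0,15,0.35,0,0,0,0,0,35,0.35,0,0,0,0,0,60,0.35,0,0,0,0,0,95,0.35,0,0,0,0,0,130,0.35,0,0,0,0,0,150,0.35,0,0,0,0,0,150,0.35,0,0,0,0,0,150,0.35])

```text
clock: 11.5
position: [0.5311, 0.2151, 0.1689]
ee_rot: [0.0, 0.691, 0.723, 0.001]
contact_force: [0.1, 0.0, -1.3]
width: 0.0301
gripper_force: 0.0
```

Run:
```python
from h import *
cv2.imwrite("pics/w7.png",np.hstack([imaging.get_image("wrist")[:,:480],imaging.get_image("top")[80:280,260:440].repeat(2,0)[:,:]]))
```

```text
(no output)
```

View pics/w7.png

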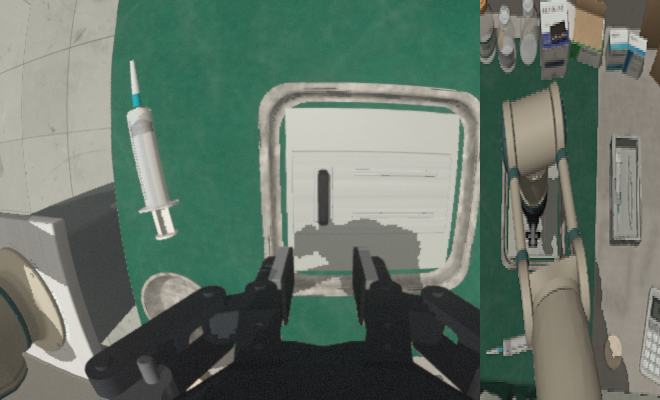

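The lid lies flat in the tray, handle at (323,197), within the floor on all sides. The box is open with its contents still inside, and the gripper is clear.

```bash
python3 -c "
from rig import manip
print(manip.sign_off())"
```

```text
the job is handed in; nothing more can be done
None
```

The lid is off the box and lying flat, handle up, on the tray floor; the box contents look undisturbed, and I handed the job in at about 11.6 s (the sign-off returned no verdict).

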